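Dress two axle hubs with the drive flanges that match their studs

ROBOT

A 7-joint arm with a two-finger parallel gripper is mounted at the origin on the work surface. World frame = base frame: x ahead of the robot, y to its left, z up, the work surface at z = 0. Lengths are in mm, angles in rad, forces in N, time in s.
With the tool pointing down it reaches from about 400 to 900 mm from the base axis. Payload 5.6 kg.
Tool frame: the origin (TCP) lies midway between the tips of the shut fingers; the grasp point (between the pads) lies 19 mm behind it; z points along the fingers, y is the line along which they close (so a half turn about z gives the same grasp; the last joint's range is limited). The gripper opens to 92 mm and grips with 3 to 60 N. Pads are 20 mm wide; open, the fingers measure 128 mm over their backs; the gripper's body (75 mm by 189 mm) begins 69 mm behind the grasp point.
Start: joints at [1.128, 0.468, -0.012, 1.603, 0.006, 1.071, -0.056], TCP at [252.963, -598.765, 214.592] pointing down, gripper open.
Joint ranges: [-2.53, 2.53], [-0.31, 2.02], [-1.57, 1.55], [0.28, 2.44], [-1.29, 4.43], [0.15, 1.84], [-2.92, 2.92]. Speed limits (rad/s): [2.57, 2.57, 3.14, 3.14, 3.14, 3.14, 3.14].

INTERFACE

Orientations are given as a rotation vector (axis times angle).
In Python, from cell import robot, grip, kin, viewer gives the robot as it stands. Calls block until the motion is done:
- robot.movep(position, orientation): joint-space move of the TCP to a pose.
- robot.servo_line(position, feed=150, rotation=None): straight line of the TCP; rotation=None keeps the orientation; feed is the mean speed in mm/s.
- robot.goto_joints(angles): joint-space move.
- grip(opening, newtons=None): opening from 0.0 (shut) to 1.0 (fully open); newtons is the grip in N (None keeps the last); returns when the fingers have stopped.
- robot.hold(seconds).
- kin.ik(position, orientation): joint angles nearest the present ones, or None.
- robot.observe(): the state.
- viewer.read_camera(name): name is "scene" or "side" or "wrist"; returns the picture (384x512x3 uint8, red, green, blue); there is no depth.
- viewer.camera_info(name): a dict with "camera_matrix" (3x3 intrinsics, pixels), "R" (3x3) and "t" (3): a world point X has camera coordinates R X + t. Camera axes: x right, y down, z forward; pixel columns grow to the right and rows downward; lengths in mm; the calibration is good to about 2 mm. The wrist camera is an equidistant fisheye: a pixel r from the principal point sees the ray r / f radians off the axis. A picture is of the moment at which its call begins: read the wrist's pose just before it. camera_info takes no time and is no camera call; for the wrist camera it gives the pose at the moment of the call.
A pose or a line that the arm cannot do raises robot.IKError and nothing moves.
- robot.job_done(): hands the job in; it is judged then, once.
Trained networks look in the newest picture that a camera, given by its name, has taken for a name from the list of things; names that differ only in an ending like _2 or _b are one class to them, and where a whole thing is asked for, a point or a joint stands for the part that bears it (a point fixed in the world has none). Each returns a list of dicts, best first, with "confidence" (0 to 1); they miss things now and then, are a little off and sometimes report something else, mostly with a low value. They report only what shows in the picture. A call takes as long as a camera call. They do not tell look-alikes from the thing itself.
- viewer.silhouettes(name, camera): "mask" (384x512 bool, what is visible of it).
- viewer.pinpoint(name, camera): "at" ([x, y, z] in mm, in the coordinates of the camera as it stood for that picture, good to about 4 mm: a listed point, or the origin of a listed thing).
The state is a dict: "t": time; "joints": joint angles; "joint_velocities": joint speeds; "joint_torque": joint torques, N m; "tcp_pos": TCP position; "tcp_rot": TCP orientation; "contact_force": force on the tool from outside, world axes, zero at the start; "wrist_torque": the same for the moment, N m; "grip_width": opening from 0.0 (shut) to 1.0 (fully open); "grip_force": force on a finger pad.
Only numpy, scipy, OpenCV 4.12 (cv2) and the standard library are available. Lean on these libraries where they do the work, as an engineer would, in place of code of your own. Each camera call takes 0.05 s, during which the arm holds its last target. There are 200 camera calls.

TASK

Get the two axle hubs ready for me to nut up: pull the black transit plug out of any hub that still has one and leave it in the steel tray, then set on each hub the drive flange whose bolt holes line up with its studs, neck up and fully down against the hub's face. Put the flanges that fit neither hub back on the sloping stock rack, side by side, each lying flat on the shelf with its neck up. Set the flanges down rather than dropping them, and leave everything else on the bench alone.

Things in the scene. Friction and masses are not known exactly. Their poses are not given: they have to be found in the camera images.
- flange_a_mid (a point): Flange with six holes evenly spaced on an 80 mm bolt circle. An aluminium drive flange: a flat disc 104 mm across and 12 mm thick with a plain round neck 42 mm in diameter standing on it, 70 mm high over all, 0.45 kg. The five flanges are alike but for their bolt holes (14 mm, right through the disc). Point on its axis half-way up, 35 mm above the underside; z along the neck, x towards one of the holes. It starts lying on the bench, disc down, and may be absent.
- flange_b_mid (a point): Flange with five holes evenly spaced on an 80 mm bolt circle. Otherwise as flange_a. Point on its axis half-way up, 35 mm above the underside; z along the neck, x towards one of the holes. It starts lying on the bench, disc down.
- flange_c_mid (a point): Flange with four holes evenly spaced on a 60 mm bolt circle. Otherwise as flange_a. Point on its axis half-way up, 35 mm above the underside; z along the neck, x towards one of the holes. It starts lying on the bench, disc down, and may be absent.
- flange_d_mid (a point): Flange with four holes evenly spaced on an 80 mm bolt circle. Otherwise as flange_a. Point on its axis half-way up, 35 mm above the underside; z along the neck, x towards one of the holes. It starts lying on the bench, disc down.
- flange_e_mid (a point): Flange with five holes evenly spaced on a 60 mm bolt circle. Otherwise as flange_a. Point on its axis half-way up, 35 mm above the underside; z along the neck, x towards one of the holes. It starts lying on the bench, disc down, and may be absent.
- hub_p_face (a point): Centre of the end face of the five-stud axle hub: a dark steel hub bolted upright to the bench, its flat end face 106 mm across, 95 mm above the bench and looking straight up (z up, x towards one stud). Five studs of 10 mm diameter stand 21 mm out of the face, evenly spaced on an 80 mm bolt circle, the last 6 mm tapered. In the middle of the face is a bore of 48 mm diameter and 22 mm depth. Which hub stands where changes from start to start.
- plug_p_mid (a point): Black plastic transit plug of the five-stud hub: a stem 42 mm in diameter and 12 mm long sits loosely in the hub's bore, a round cap 58 mm across and 7 mm thick lies on the hub's face, and on it stands a pull knob 28 mm in diameter and 50 mm high; 69 mm over all, 60 g. Point on its axis half-way up, 34.5 mm above the bottom of the stem; z along the knob, away from the stem. May be absent (the hub is then already open).
- hub_q_face (a point): Centre of the end face of the four-stud axle hub: a dark steel hub bolted upright to the bench, its flat end face 106 mm across, 95 mm above the bench and looking straight up (z up, x towards one stud). Four studs of 10 mm diameter stand 21 mm out of the face, evenly spaced on an 80 mm bolt circle, the last 6 mm tapered. In the middle of the face is a bore of 48 mm diameter and 22 mm depth. Which hub stands where changes from start to start.
- plug_q_mid (a point): Black plastic transit plug of the four-stud hub: a stem 42 mm in diameter and 12 mm long sits loosely in the hub's bore, a round cap 58 mm across and 7 mm thick lies on the hub's face, and on it stands a pull knob 28 mm in diameter and 50 mm high; 69 mm over all, 60 g. Point on its axis half-way up, 34.5 mm above the bottom of the stem; z along the knob, away from the stem. May be absent (the hub is then already open).
- shelf: The sloping shelf of the grey stock rack: its upper surface is 390 mm long (along y) and 130 mm deep (along x), with a lip 12 mm high all round. Origin at the centre of that surface, 62 mm above the bench; z is square to the surface. It falls 14 degrees towards the robot, that is, the -x edge is the low one. Empty at the start.
- tray: Open steel tray for the plugs, 110 mm (x) by 150 mm (y) by 40 mm high outside, walls and floor 4 to 5 mm thick. Origin at the centre of its underside; z up.
- jar: Clear jar with steel lid, 60 mm across, 85 mm high; origin at the centre of its underside. Not part of the job.
- wrench: Steel open-end wrench, 190 mm long along its x; origin at the centre of its underside. Not part of the job.
- hammer: Hammer, 260 mm long along its x; origin at the centre of its underside. Not part of the job.
- driver: Screwdriver, 210 mm long along its x; origin at the centre of its underside. Not part of the job.
- spraycan: White spray can, 64 mm across, 170 mm high; origin at the centre of its underside. Not part of the job.
There are look-alikes about, which are no part of the job. What is shaped like the part that bears plug_q_mid but pink or turquoise is not meant.

How it is judged (in metres and radians):
At the end, for the whole second after the job is handed in: Each hub carries the flange with its own stud pattern, neck up, seated on the face (4 mm in height, 6 mm off centre, 3 degrees). Every plug is in the tray. Every other flange lies flat (4 degrees) inside the lips of the sloping shelf, neck up (horizontal distance between flange_b_mid and hub_p_face below 0.006 m and z of flange_b_mid in the frame of hub_p_face between 0.031 and 0.0385 m and angle between each of flange_b_mid, flange_d_mid's own z axis and vertical below 0.06 rad and x of plug_p_mid in the frame of tray between -0.055 and 0.055 m and y of plug_p_mid in the frame of tray between -0.075 and 0.075 m and z of each of plug_p_mid, plug_q_mid in the frame of tray below 0.055 m and horizontal distance between flange_d_mid and hub_q_face below 0.006 m and z of flange_d_mid in the frame of hub_q_face between 0.031 and 0.0385 m and x of plug_q_mid in the frame of tray between -0.055 and 0.055 m and y of plug_q_mid in the frame of tray between -0.075 and 0.075 m and x of flange_a_mid in the frame of shelf between -0.03 and 0.03 m and y of flange_a_mid in the frame of shelf between -0.16 and 0.16 m and z of flange_a_mid in the frame of shelf between 0.03 and 0.0395 m and angle between the z axis of each of flange_a_mid, flange_c_mid, flange_e_mid and the z axis of shelf, either way round below 0.07 rad and angle between each of flange_a_mid, flange_c_mid, flange_e_mid's own z axis and vertical below 0.4 rad and x of flange_c_mid in the frame of shelf between -0.03 and 0.03 m and y of flange_c_mid in the frame of shelf between -0.16 and 0.16 m and z of flange_c_mid in the frame of shelf between 0.03 and 0.0395 m and x of flange_e_mid in the frame of shelf between -0.03 and 0.03 m and y of flange_e_mid in the frame of shelf between -0.16 and 0.16 m and z of flange_e_mid in the frame of shelf between 0.03 and 0.0395 m); the robot touches nothing.
It fails at once if another thing on the bench is shoved away (more than 60 mm) or knocked over (distance of any of jar, wrench, hammer, driver, spraycan from where it was at the start of the episode above 0.06 m or angle between any of jar, spraycan's own z axis and vertical above 0.6 rad).
It fails at once if a flange is thrown or dropped from a height (moving faster than 1.25 m/s with the gripper off it) ((linear speed of flange_a above 1.25 m/s and contact force between flange_a and the fingers below 0.1 N) or (linear speed of flange_b above 1.25 m/s and contact force between flange_b and the fingers below 0.1 N) or (linear speed of flange_c above 1.25 m/s and contact force between flange_c and the fingers below 0.1 N) or (linear speed of flange_d above 1.25 m/s and contact force between flange_d and the fingers below 0.1 N) or (linear speed of flange_e above 1.25 m/s and contact force between flange_e and the fingers below 0.1 N)).
Of plug_p, plug_q only 1 to 2 are there at a start; the rules pass over those that are not, and their reading is None.
Of flange_a, flange_c, flange_e only 2 to 3 are there at a start; the rules pass over those that are not, and their reading is None.
At some moment in a run one of flange_a, flange_b, flange_c, flange_d, flange_e may be knocked a few centimetres aside while the robot is not near it.
It also fails if it takes over 210 s, if anything falls off the work surface, if the arm or the gripper's body presses on something with over 40 N, if the wrist force passes 120 N, or if a joint passes its speed limit or range.

## Working session

There is one attempt and no reset: what is moved stays moved. The work goes in short steps, each a Python script; the robot and the scene stay as the last script left them, time stands still between calls to the robot, and variables do not carry over. Pictures are saved under pics/ and viewed, at most 14 in all, crops included, and the job is handed in when it is done.

```bash
ls; mkdir -p pics; python3 - <<'E'
from cell import robot, grip, kin, viewer
import cv2
for n in ("scene","side"):
    im=viewer.read_camera(n); cv2.imwrite(f"pics/{n}0.png",cv2.cvtColor(cv2.resize(im,(800,600),interpolation=cv2.INTER_CUBIC),cv2.COLOR_RGB2BGR))
    i=viewer.camera_info(n); print(n,i)
print(viewer.camera_info("wrist")); print(robot.observe())
E
```

```text
pics
scene {'camera_matrix': array([[428.49983563,   0.        , 258.56530773],
       [  0.        , 428.49983563, 188.80705978],
       [  0.        ,   0.        ,   1.        ]]), 'R': array([[ 0.55670434,  0.83067782, -0.00739246],
       [ 0.702912  , -0.47578338, -0.52872005],
       [-0.44271322,  0.2891445 , -0.84876408]]), 't': array([-164.1025989 , -402.82225446, 1779.37520061])}
side {'camera_matrix': array([[441.00157181,   0.        , 251.98955377],
       [  0.        , 441.00157181, 192.75861263],
       [  0.        ,   0.        ,   1.        ]]), 'R': array([[ 0.86582528, -0.50033234,  0.0037591 ],
       [-0.39193823, -0.68288104, -0.61648837],
       [ 0.31101609,  0.53229788, -0.78735504]]), 't': array([-534.45232923,  165.90412621, 1273.46590712])}
{'camera_matrix': array([[297.31863964,   0.        , 254.7418755 ],
       [  0.        , 297.31863964, 190.37894411],
       [  0.        ,   0.        ,   1.        ]]), 'R': array([[ 0.3889648 , -0.92125081, -0.00182284],
       [-0.88918295, -0.37594136,  0.26080986],
       [-0.24095658, -0.09982502, -0.96538847]]), 't': array([-647.82499889,  -29.46380635,  391.15287446])}
{'t': 0.1, 'joints': array([ 1.12797235,  0.46829168, -0.01157891,  1.60352801,  0.0060014 ,
        1.07141015, -0.05628654]), 'joint_velocities': array([-0.00099806, -0.00136532, -0.00095647, -0.00291529, -0.00212291,
       -0.00125032,  0.00019929]), 'joint_torque': array([ 1.98680158e-03, -5.21649814e+01, -1.16466021e-02, -2.44368589e+01,
       -5.67498989e-02,  1.40253155e-02,  3.90259345e-05]), 'tcp_pos': array([ 252.73421055, -598.27957338,  213.73539038]), 'tcp_rot': array([-3.07753698e+00, -6.23450828e-01,  6.94779038e-04]), 'contact_force': array([-0.18473535, -0.00537205,  0.1180488 ]), 'wrist_torque': array([-0.03145969, -0.00063995,  0.00018202]), 'grip_force': 0.0, 'grip_width': 0.998684150749345}
```

View pics/scene0.png

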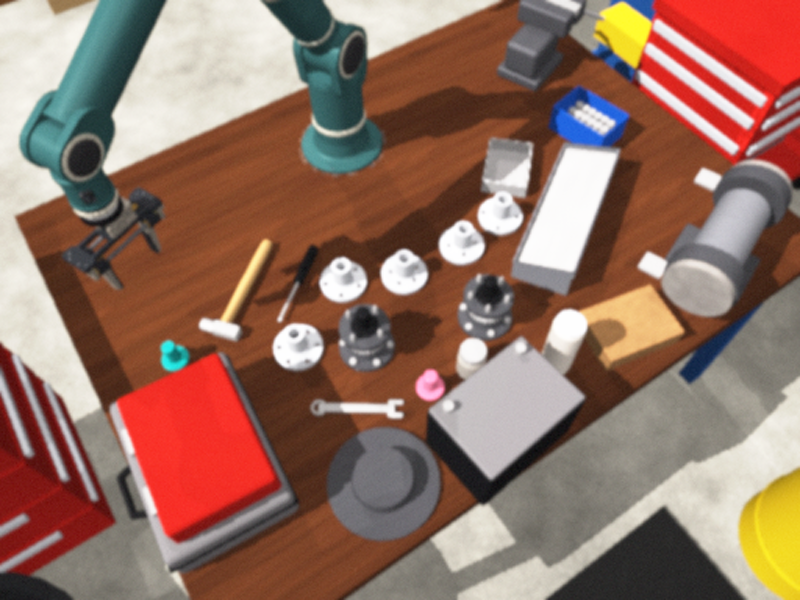

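View pics/side0.png

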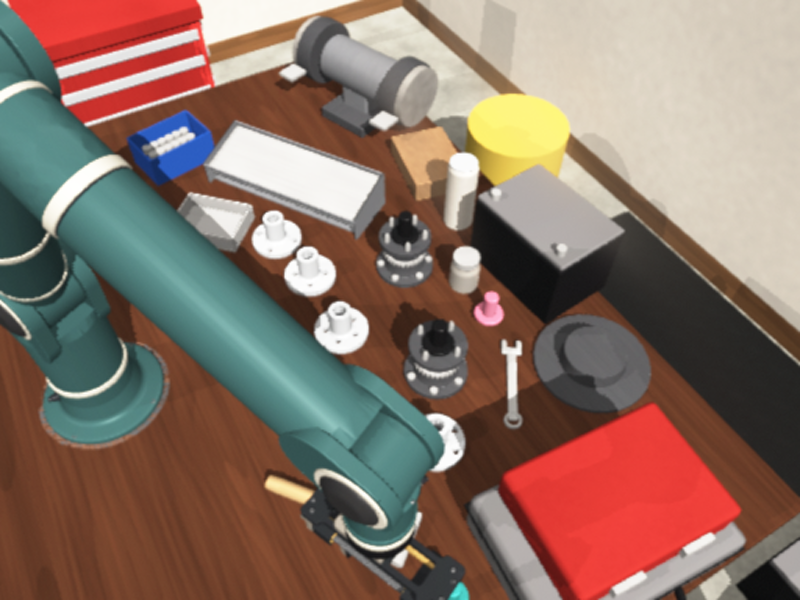

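```bash
cat > h.py <<'E'
from cell import robot, grip, kin, viewer
import cv2, numpy as np
from scipy.spatial.transform import Rotation as Ro
def save(im,n,s=None):
    if s: im=cv2.resize(im,s,interpolation=cv2.INTER_CUBIC)
    cv2.imwrite(f"pics/{n}.png",cv2.cvtColor(im,cv2.COLOR_RGB2BGR))
def world(i,p): return i["R"].T@(np.array(p)-i["t"])
def proj(i,X):
    c=i["R"]@np.array(X,float)+i["t"]; u=i["camera_matrix"]@c; return u[:2]/u[2]
def find(n,cam):
    i=viewer.camera_info(cam)
    return [(round(d["confidence"],2),world(i,d["at"]).round(0)) for d in viewer.pinpoint(n,cam)]
E
python3 - <<'E'
from h import *
for c in ("scene","side"):
    viewer.read_camera(c); i=viewer.camera_info(c)
    for n in "flange_a_mid flange_b_mid flange_c_mid flange_d_mid flange_e_mid hub_p_face hub_q_face plug_p_mid plug_q_mid shelf tray jar spraycan wrench hammer driver".split():
        print(c,n,[(a,p.tolist(),proj(i,p).round().tolist()) for a,p in find(n,c)][:5])
E
```

```text
scene flange_a_mid [(0.98, [469.0, -394.0, 35.0], [189.0, 218.0])]
scene flange_b_mid [(0.92, [381.0, -228.0, 37.0], [218.0, 176.0]), (0.75, [454.0, 62.0, 39.0], [297.0, 152.0])]
scene flange_c_mid [(0.66, [451.0, 62.0, 39.0], [296.0, 152.0])]
scene flange_d_mid [(0.79, [429.0, 189.0, 39.0], [320.0, 132.0]), (0.65, [271.0, -419.0, -5.0], [158.0, 186.0])]
scene flange_e_mid [(0.9, [442.0, -98.0, 37.0], [259.0, 171.0]), (0.18, [632.0, -10.0, 119.0], [313.0, 184.0])]
scene hub_p_face [(0.56, [631.0, -16.0, 96.0], [311.0, 188.0])]
scene hub_q_face [(0.88, [550.0, -273.0, 100.0], [232.0, 208.0])]
scene plug_p_mid [(0.59, [632.0, -13.0, 117.0], [313.0, 184.0]), (0.47, [326.0, -319.0, 2.0], [190.0, 182.0])]
scene plug_q_mid [(0.77, [715.0, -217.0, 31.0], [275.0, 247.0]), (0.71, [633.0, -9.0, 118.0], [314.0, 184.0]), (0.51, [548.0, -273.0, 122.0], [231.0, 204.0]), (0.5, [352.0, -626.0, 34.0], [111.0, 227.0])]
scene shelf [(0.64, [528.0, 308.0, 65.0], [363.0, 131.0]), (0.63, [326.0, -319.0, 1.0], [190.0, 183.0])]
scene tray [(0.76, [321.0, 295.0, 1.0], [323.0, 110.0]), (0.28, [808.0, 42.0, 1.
[... 980 characters left out ...]
 97.0], [279.0, 218.0])]
side plug_p_mid [(0.64, [663.0, -363.0, -4.0], [328.0, 246.0]), (0.62, [635.0, -8.0, 122.0], [258.0, 144.0])]
side plug_q_mid [(0.72, [552.0, -266.0, 119.0], [280.0, 214.0]), (0.71, [713.0, -210.0, 30.0], [313.0, 196.0]), (0.61, [355.0, -625.0, 35.0], [289.0, 379.0])]
side shelf [(0.59, [533.0, 308.0, 62.0], [188.0, 110.0])]
side tray [(0.9, [325.0, 294.0, 0.0], [137.0, 146.0])]
side jar [(0.72, [721.0, -118.0, 0.0], [298.0, 182.0])]
side spraycan [(0.9, [810.0, 50.0, -3.0], [292.0, 141.0]), (0.3, [471.0, -392.0, 36.0], [278.0, 277.0])]
side wrench [(0.9, [657.0, -364.0, -2.0], [326.0, 247.0])]
side hammer [(0.7, [551.0, -264.0, 96.0], [279.0, 218.0])]
side driver []
```

Five flanges, both hubs with black plugs (scene 364,322 and 488,290 in the 800-px picture). The pink (430,385) and turquoise (173,355) plugs are look-alikes and aren't touched. Next I'll survey with the wrist camera, rectified to a bird's-eye view.

```bash
cat >> h.py <<'E'
def down(psi): return (Ro.from_euler("z",psi)*Ro.from_euler("x",np.pi)).as_rotvec()
def pose():
    s=robot.observe(); return s["tcp_pos"],Ro.from_rotvec(s["tcp_rot"])
def bird(c,z,half=80,ppm=3,im=None,i=None):
    """orthographic view of plane z around c: right=+x, up=+y"""
    if i is None: i=viewer.camera_info("wrist")
    if im is None: im=viewer.read_camera("wrist")
    n=int(2*half*ppm); u=(np.arange(n)-n/2+.5)/ppm
    X,Y=np.meshgrid(c[0]+u,c[1]-u); P=np.stack([X,Y,np.full_like(X,z)],-1)@i["R"].T+i["t"]
    K=i["camera_matrix"]; r=np.hypot(P[...,0],P[...,1]); th=np.arctan2(r,P[...,2]); k=th/np.maximum(r,1e-9)
    return cv2.remap(im,(K[0,0]*k*P[...,0]+K[0,2]).astype(np.float32),(K[1,1]*k*P[...,1]+K[1,2]).astype(np.float32),cv2.INTER_CUBIC)
E
python3 - <<'E'
from h import *
i=viewer.camera_info("wrist"); p,R=pose()
c=-i["R"].T@i["t"]; print("cam in tool",R.inv().apply(c-p).round(1),"axis in tool",R.inv().apply(i["R"][2]).round(3), "psi",R.as_euler("ZYX"))
# shelf overlay test
im=viewer.read_camera("scene"); si=viewer.camera_info("scene")
m=viewer.silhouettes("shelf","scene"); print([d["confidence"] for d in m],[cv2.boxPoints(cv2.minAreaRect(np.argwhere(d["mask"])[:,::-1].astype(np.float32))).round().tolist() for d in m[:2]])
s,cc=np.sin(np.radians(14)),np.cos(np.radians(14))
for yaw in (0,):
  print([proj(si,np.array([531,309,62])+np.array([x*cc,y,x*s])).round().tolist() for x in(-65,65) for y in(-195,195)])
for q in ([551,-268],[632,-12],[450,62],[531,309],[325,295]):
    for psi in np.radians([-90,0,90,180]):
        j=kin.ik([q[0],q[1],200],down(psi)); print(q,round(np.degrees(psi)),None if j is None else np.round(j,2))
E
```

```text
cam in tool [  73.5   -1.2 -170.4] axis in tool [-0.261 -0.     0.965] psi [3.99696000e-01 4.26505858e-05 3.14156193e+00]
[0.96, 0.57] [[[330.0, 164.0], [358.0, 85.0], [396.0, 98.0], [367.0, 178.0]], [[244.0, 159.0], [272.0, 159.0], [272.0, 187.0], [244.0, 187.0]]]
[[311.0, 147.0], [390.0, 102.0], [334.0, 166.0], [416.0, 117.0]]
[551, -268] -90 [ 0.23  0.42  0.21  1.72 -0.1   1.01 -2.66]
[551, -268] 0 [ 0.47  0.42 -0.09  1.71  0.04  1.01 -1.21]
[551, -268] 90 [ 0.69  0.46 -0.38  1.69  0.19  1.03  0.24]
[551, -268] 180 [ 0.89  0.52 -0.67  1.68  0.36  1.07  1.68]
[632, -12] -90 [-0.86  0.85  1.34  1.72 -0.86  1.3  -2.47]
[632, -12] 0 [ 0.18  0.48 -0.29  1.65  0.15  1.04 -1.73]
[632, -12] 90 [ 0.42  0.54 -0.63  1.63  0.35  1.08 -0.31]
[632, -12] 180 [ 0.49  0.57 -0.73  1.63  0.42  1.11  1.21]
[450, 62] -90 [ 0.85  0.48 -1.29  2.02  0.53  1.04  2.44]
[450, 62] 0 [ 0.35  0.22 -0.62  2.05  0.16  0.93 -1.93]
[450, 62] 90 [ 0.49  0.25 -0.79  2.04  0.22  0.94 -0.41]
[450, 62] 180 [ 0.69  0.33 -1.03  2.03  0.34  0.97  1.05]
[531, 309] -90 [ 0.24  0.86 -1.33  1.66  0.86  1.33  1.91]
[531, 309] 0 [ 0.03  0.59 -0.87  1.67  0.49  1.12 -2.54]
[531, 309] 90 [ 0.13  0.68 -1.05  1.66  0.63  1.18 -1.07]
[531, 309] 180 [ 0.14  0.69 -1.07  1.66  0.64  1.19  0.49]
[325, 295] -90 [ 0.27  0.42 -1.29  2.06  0.48  1.02  1.88]
[325, 295] 0 [-1.01  0.12  0.21  2.12 -0.03  0.9  -2.35]
[325, 295] 90 [ 0.14  0.31 -1.09  2.06  0.34  0.96 -1.12]
[325, 295] 180 [ 0.14  0.31 -1.09  2.06  0.34  0.96  0.45]
```

```bash
python3 - <<'E'
from h import *
from scipy.optimize import minimize_scalar
si=viewer.camera_info("scene")
def d(y):
    a=proj(si,np.array([531,309,62])+150*np.array([-np.sin(y),np.cos(y),0]));b=proj(si,np.array([531,309,62])-150*np.array([-np.sin(y),np.cos(y),0]));v=a-b;return np.arctan2(v[1],v[0])
y=minimize_scalar(lambda y:abs(d(y)-np.arctan2(-80,29)),bounds=(-1.5,1.5),method="bounded").x;print("shelf yaw",np.degrees(y))
t=[]
for n,p,z in (("q",(551,-268),95),("a",(470,-393),12),("b",(381,-228),12),("e",(441,-96),12),("c",(452,62),12),("d",(429,191),12),("p",(632,-11),95)):
    robot.movep([p[0],p[1],210 if z<90 else 230],down(np.arctan2(p[1],p[0])+np.pi/2)); 
    b=bird(p,z,70,1.9); b=cv2.resize(b,(266,266)); cv2.putText(b,n,(5,25),0,.8,(255,255,0),2); t.append(b)
t+=[t[0]*0]*2
save(np.vstack([np.hstack(t[k:k+3]) for k in (0,3,6)])[:,:],"survey",(600,600)); print(robot.observe()["t"])
E
```

```text
shelf yaw 33.77642809800155
8.3083
```

View pics/survey.png

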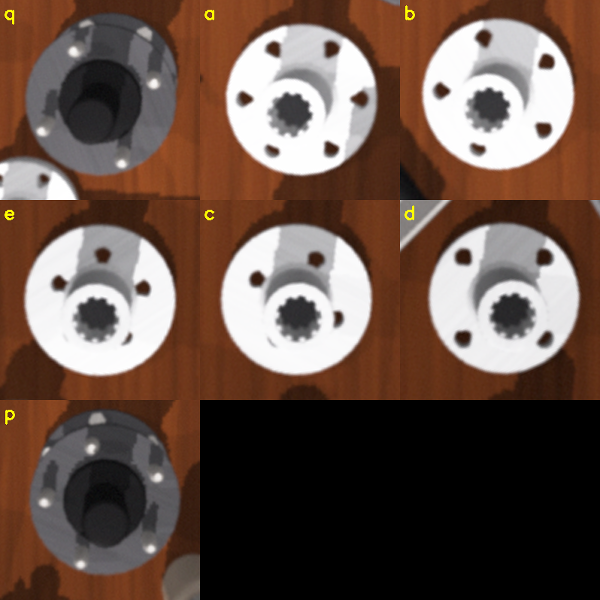

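Holes and studs read clearly: a is 6/80, b 5/80, c 4/60, d 4/80 and e 5/60. Hub q at (551,-268) has 4 studs, hub p at (632,-11) has 5, and both hold black plugs. So b goes on p, d on q, and a, c and e on the shelf. Now I need the tray and shelf orientation.

```bash
python3 - <<'E'
from h import *
robot.movep([480,280,330],down(np.arctan2(280,480)+np.pi/2))
i=viewer.camera_info("wrist"); im=viewer.read_camera("wrist")
print("tray",find("tray","wrist"),"shelf",find("shelf","wrist"))
for n,z in(("tray",40),):
  for d in viewer.silhouettes(n,"wrist")[:1]:
    b=bird((323,295),z,130,3,np.repeat((d["mask"]*255).astype(np.uint8)[...,None],3,2),i)[...,0]>127
    r=cv2.minAreaRect(np.argwhere(b)[:,::-1].astype(np.float32)); print(n,r, "px/3=mm")
a=bird((323,295),40,120,1.5,im,i); b=bird((531,309),62,240,1.25,im,i); b=cv2.resize(b,(430,430))
a=cv2.copyMakeBorder(a,0,430-a.shape[0],0,0,0); save(np.hstack([a,b]),"trayshelf"); print(a.shape)
E
```

```text
tray [(0.9, array([324., 300.,  -1.]))] shelf [(0.95, array([530., 316.,  62.]))]
tray ((400.9400634765625, 378.06048583984375), (455.83489990234375, 351.66949462890625), 44.739566802978516) px/3=mm
(430, 360, 3)
```

View pics/trayshelf.png

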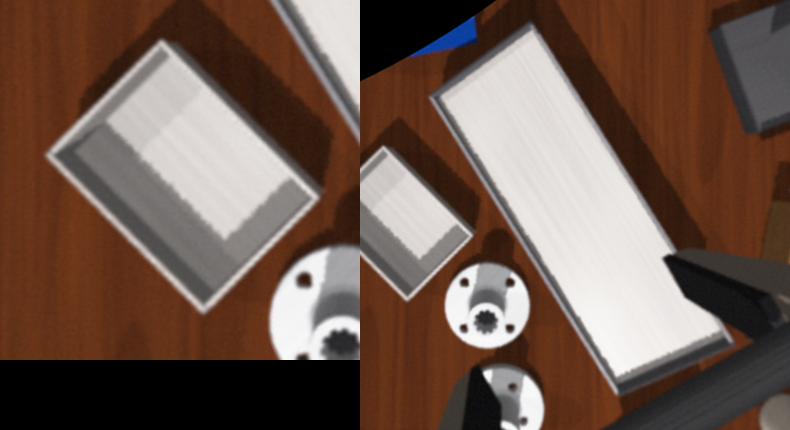

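```bash
cat >> h.py <<'E'
def S(): 
    s=robot.observe(); return dict(t=round(s["t"],1),w=round(s["grip_width"],3),F=s["contact_force"].round(1).tolist(),p=s["tcp_pos"].round(1).tolist())
HUB={"q":np.array([551.,-268]),"p":np.array([632.,-11])}
E
python3 - <<'E'
from h import *
T=np.array([325,298]); ty=np.array([-.707,.707])
for h,s in (("p",1),("q",-1)):
    c=HUB[h]; psi=np.radians(135) if h=="p" else np.radians(60)
    grip(1.0); robot.movep([*c,240],down(psi)); robot.servo_line([*c,126],150); grip(0.0,20); print(h,S())
    robot.servo_line([*c,250],150); print(S())
    g=T+34*s*ty; robot.movep([*g,250],down(np.radians(135))); robot.servo_line([*g,50],200); grip(.65); print(S()); robot.servo_line([*g,250],250)
save(viewer.read_camera("scene"),"afterplugs",(800,600)); print(S())
E
```

```text
p {'t': 13.2, 'w': 0.294, 'F': [0.5, 1.1, -0.4], 'p': [632.1, -10.9, 126.0]}
{'t': 14.2, 'w': 0.302, 'F': [0.2, 0.4, -1.5], 'p': [631.3, -11.2, 248.9]}
{'t': 17.7, 'w': 0.649, 'F': [0.1, -0.7, 0.6], 'p': [301.0, 322.1, 50.0]}
q {'t': 23.4, 'w': 0.3, 'F': [-0.6, 0.7, -0.1], 'p': [551.1, -268.0, 126.0]}
{'t': 24.4, 'w': 0.301, 'F': [-0.5, 0.2, -1.0], 'p': [550.3, -268.0, 249.0]}
{'t': 28.3, 'w': 0.65, 'F': [1.2, -0.4, 0.3], 'p': [349.1, 274.0, 50.0]}
{'t': 29.3, 'w': 0.65, 'F': [0.8, -0.0, 0.2], 'p': [348.4, 273.1, 248.7]}
```

View pics/afterplugs.png

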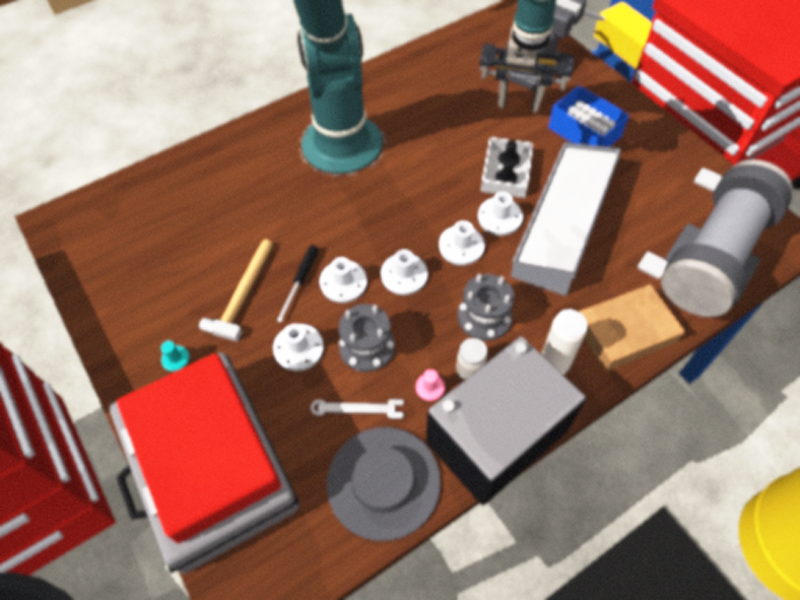

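Both black plugs stand in the tray (508,158). Now a flange locator, then flange c goes onto the shelf first.

```bash
cat >> h.py <<'E'
def locate(guess,psi,n,R,z=125,tag=None):
    """centre and hole phase (mod 2pi/n) of a flange on the bench, from close above"""
    c=np.array(guess,float)
    for k in range(2):
        robot.movep([*c,z],down(psi)); robot.hold(.2); ppm=4; half=100
        b=bird(c,12,half,ppm); g=cv2.GaussianBlur(cv2.cvtColor(b,cv2.COLOR_RGB2GRAY),(0,0),3)
        C=cv2.HoughCircles(g,cv2.HOUGH_GRADIENT,1.5,400,param1=80,param2=20,minRadius=int(50*ppm),maxRadius=int(54.5*ppm))
        u=C[0,0]; new=c+np.array([u[0]-half*ppm+.5,half*ppm-u[1]-.5])/ppm
        d=np.linalg.norm(new-c); c0,c=c,new
        if d<12: break
    # holes: dark blobs near radius R
    dark=(g<110).astype(np.uint8); m,lab,st,ce=cv2.connectedComponentsWithStats(dark)
    th=[]
    for s,q in zip(st[1:],ce[1:]):
        v=np.array([q[0]-u[0],u[1]-q[1]])/ppm; a=s[4]/ppm**2
        if 40<a<260 and abs(np.hypot(*v)-R)<5: th.append(np.arctan2(v[1],v[0]))
    ph=np.angle(np.mean(np.exp(1j*n*np.array(th))))/n if th else None
    if tag:
        b=b.copy(); cv2.circle(b,(int(u[0]),int(u[1])),int(u[2]),(255,0,0),2)
        for t in ([ph+2*np.pi*k/n for k in range(n)] if th else []): cv2.circle(b,(int(u[0]+R*ppm*np.cos(t)),int(u[1]-R*ppm*np.sin(t))),int(7*ppm),(0,255,0),2)
        save(b,tag,(500,500))
    print("located",c.round(1),"r",u[2]/ppm,"holes",np.degrees(th).round(1),"resid",np.degrees(np.angle(np.exp(1j*n*(np.array(th)-ph)))/n).round(1) if th else "","phase",np.degrees(ph).round(1) if th else None)
    return c,ph
def pick(c,psi,N=30):
    grip(1.0); robot.servo_line([*c,31],150,rotation=down(psi)); grip(0.0,N); print("picked",S()); robot.servo_line([*c,230],200); print(S())
def shelve(y):
    Rs=Ro.from_euler("z",32,degrees=True)*Ro.from_euler("y",-14,degrees=True); o=np.array([531,311,62.])
    rot=(Rs*Ro.from_euler("z",90,degrees=True)*Ro.from_euler("x",np.pi)).as_rotvec()
    P=lambda h:o+Rs.apply([2,y,31+h])
    robot.movep(P(110),rot); robot.servo_line(P(9),120,rotation=rot); robot.hold(.3); f0=robot.observe()["contact_force"]
    for h in np.arange(8,-6,-1.):
        robot.servo_line(P(h),30,rotation=rot); f=robot.observe()["contact_force"]-f0
        if np.linalg.norm(f)>5: break
    print("contact h",h,f.round(1)); grip(.8); robot.servo_line(P(110),200,rotation=rot); print(S())
E
python3 - <<'E'
from h import *
c,ph=locate([452,62],np.radians(98),4,30,tag="c1"); pick(c,np.radians(98)); shelve(115)
save(bird((531,311),62,230,1.2),"shelf1",(500,500))
E
```

```text
located [449.4  62.7] r 52.2125 holes [ 63.6 153.2] resid [ 0.2 -0.2] phase -26.6
picked {'t': 32.8, 'w': 0.451, 'F': [1.4, -0.4, -0.2], 'p': [449.7, 62.7, 31.0]}
{'t': 33.9, 'w': 0.449, 'F': [-0.1, -0.2, -5.8], 'p': [448.4, 62.3, 228.8]}
contact h -1.0 [-4.2 -4.8 11.5]
{'t': 40.3, 'w': 0.8, 'F': [-0.3, -0.3, 0.1], 'p': [442.9, 390.7, 198.5]}
```

```bash
python3 -c "
import cv2,numpy as np
a,b=[cv2.resize(cv2.imread(f'pics/{n}.png'),(400,400)) for n in('c1','shelf1')];cv2.imwrite('pics/cs.png',np.hstack([a,b]))"
```

```text
(no output)
```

View pics/cs.png

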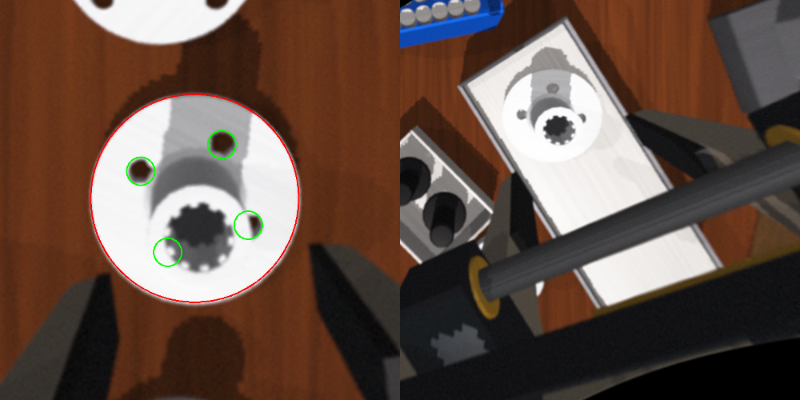

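Fit is right, and c lies flat on the shelf. Next e and a.

```bash
python3 - <<'E'
from h import *
psi=np.radians(80); c,ph=locate([441,-96],psi,5,30); pick(c,psi); shelve(0)
psi=np.radians(57); c,ph=locate([470,-393],psi,6,40); pick(c,psi); shelve(-115)
robot.movep([500,240,330],down(np.radians(120)))
save(viewer.read_camera("side"),"shelf3",(800,600)); print(S())
E
```

```text
located [441.1 -96.4] r 52.85 holes [ 86.3 156.9  16.3] resid [-0.2 -1.6  1.8] phase 14.5
picked {'t': 44.4, 'w': 0.451, 'F': [0.8, -0.2, -0.3], 'p': [441.3, -96.5, 31.1]}
{'t': 45.5, 'w': 0.454, 'F': [-0.1, -0.6, -5.1], 'p': [439.9, -96.4, 228.8]}
contact h -1.0 [-6.1 -3.9 10.3]
{'t': 52.1, 'w': 0.803, 'F': [-0.2, -0.6, -0.5], 'p': [503.7, 293.2, 198.6]}
located [ 450.2 -429.9] r 52.7 holes [ 60.  118.9 178.9   0.5 -59.5] resid [ 0.2 -0.8 -0.9  0.8  0.7] phase -0.2
picked {'t': 57.4, 'w': 0.449, 'F': [0.6, -0.6, 0.7], 'p': [450.5, -430.1, 31.1]}
{'t': 58.6, 'w': 0.459, 'F': [0.7, -0.3, -3.9], 'p': [449.4, -429.3, 228.5]}
contact h -1.0 [-4.9 -4.   8. ]
{'t': 66.0, 'w': 0.799, 'F': [-0.7, 0.5, -0.8], 'p': [564.4, 195.7, 198.4]}
{'t': 66.7, 'w': 0.801, 'F': [0.5, 0.5, -0.2], 'p': [500.1, 238.6, 327.7]}
```

View pics/shelf3.png

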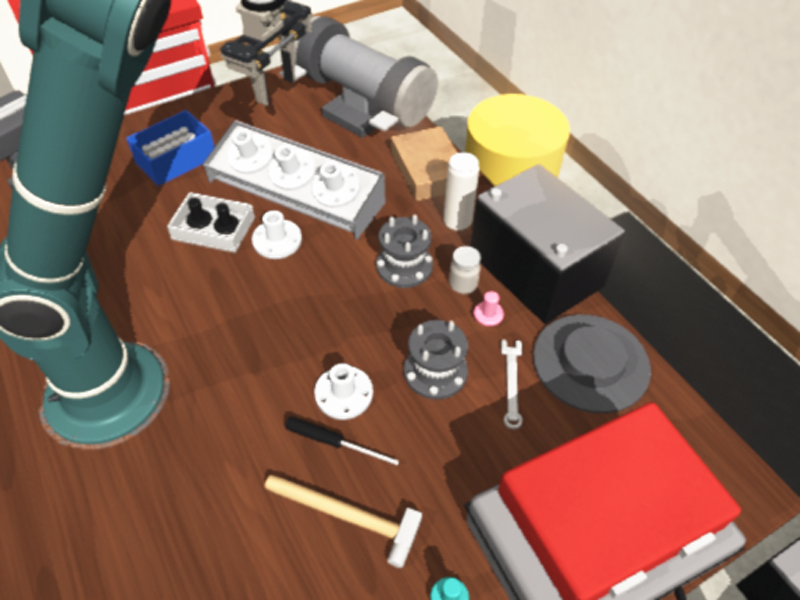

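Flange a had been knocked aside, and the fresh look caught it. All three rejects are on the shelf. Now the stud positions on both hubs.

```bash
python3 - <<'E'
from h import *
t=[]
for h,psi in (("p",90),("q",60)):
    c=HUB[h]; robot.movep([*c,225],down(np.radians(psi))); robot.hold(.3); i=viewer.camera_info("wrist"); im=viewer.read_camera("wrist"); np.savez(f"hub_{h}.npz",im=im,R=i["R"],t=i["t"],K=i["camera_matrix"])
    for z in (95,116):
        b=bird(c,z,66,6,im,i); g=cv2.GaussianBlur(cv2.cvtColor(b,cv2.COLOR_RGB2GRAY),(0,0),3)
        if z==95:
            for r0,r1 in ((22,26),(51,55)):
                C=cv2.HoughCircles(g,cv2.HOUGH_GRADIENT,1.5,800,param1=50,param2=15,minRadius=r0*6,maxRadius=r1*6)
                if C is not None:
                    u=C[0,0]; print(h,"circle",(c+np.array([u[0]-396+.5,396-u[1]-.5])/6).round(1),u[2]/6); cv2.circle(b,(int(u[0]),int(u[1])),int(u[2]),(255,0,0),2)
        t.append(cv2.resize(b,(300,300),interpolation=cv2.INTER_AREA))
    print(h,find(f"hub_{h}_face","wrist"))
save(np.vstack([np.hstack(t[:2]),np.hstack(t[2:])]),"hubs")
E
```

```text
p [(0.76, array([632., -12.,  91.]))]
q circle [ 551.7 -268.2] 23.949999
q [(0.58, array([ 553., -264.,   94.]))]
```

View pics/hubs.png

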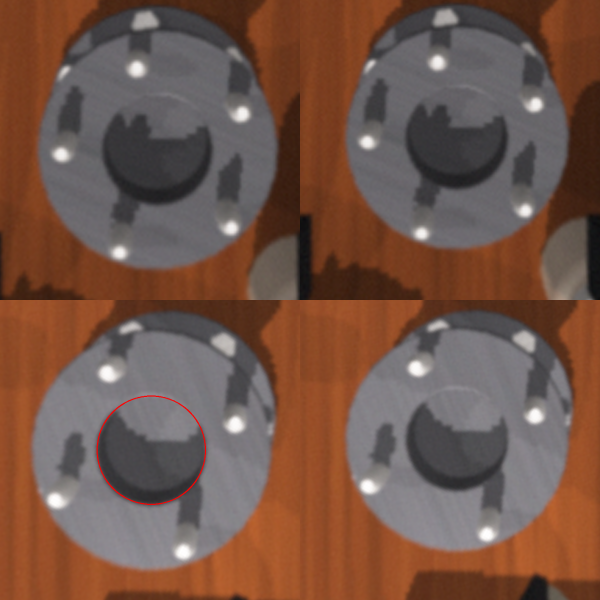

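```bash
cat >> h.py <<'E'
def studs(h,n,im=None,i=None):
    c=HUB[h]
    if im is None: i=viewer.camera_info("wrist"); im=viewer.read_camera("wrist")
    b=bird(c,116,66,6,im,i); g=cv2.GaussianBlur(cv2.cvtColor(b,cv2.COLOR_RGB2GRAY),(0,0),2)
    m,lab,st,ce=cv2.connectedComponentsWithStats((g>200).astype(np.uint8)); P=[]
    for s,q in zip(st[1:],ce[1:]):
        v=np.array([q[0]-396+.5,396-q[1]-.5])/6
        if 5<s[4]/36<90 and 33<np.hypot(*v)<47: P.append(v)
    P=np.array(P); C=P.mean(0); d=P-C; a=np.arctan2(d[:,1],d[:,0]); ph=np.angle(np.mean(np.exp(1j*n*a)))/n
    print(h,len(P),"centre",(c+C).round(1),"radii",np.hypot(*d.T).round(1),"ang resid",np.degrees(np.angle(np.exp(1j*n*(a-ph)))/n).round(1),"phase",np.degrees(ph).round(1))
    return c+C,ph
E
python3 - <<'E'
from h import *
for h,n in(("p",5),("q",4)):
    z=np.load(f"hub_{h}.npz"); studs(h,n,z["im"],dict(R=z["R"],t=z["t"],camera_matrix=z["K"]))
E
```

```text
p 5 centre [635.3 -11.4] radii [39.8 39.8 39.8 39.8 39.7] ang resid [ 0.1 -0.   0.  -0.1 -0. ] phase 30.6
q 4 centre [ 551.9 -268.7] radii [39.6 39.8 39.8 39.6] ang resid [ 0.  0. -0. -0.] phase 23.0
```

```bash
cat >> h.py <<'E'
def seat(h,n,psi,hole):
    grip_=robot.observe()["grip_width"]; c,st=CEN[h]
    k=np.arange(-n,n+1); cand=psi+(st-hole)+2*np.pi*k/n; cand=[x for x in sorted(cand,key=lambda x:abs(x-psi)) if kin.ik([*c,126],down(x)) is not None]
    p2=cand[0]; print("place psi",np.degrees(p2).round(1))
    robot.movep([*c,235],down(p2)); robot.servo_line([*c,152],120); robot.hold(.3); f0=robot.observe()["contact_force"]
    fz=lambda:(robot.observe()["contact_force"]-f0)
    off=[(0,0,0)]+[(r*np.cos(t),r*np.sin(t),0) for r in(1.5,3) for t in np.arange(0,6.2,np.pi/3)]+[(0,0,a) for a in(.03,-.03,.06,-.06)]
    z=152
    for o in off:
        xy=c+np.array(o[:2]); r=down(p2+o[2]); robot.servo_line([*xy,z],40,rotation=r)
        while z>124:
            z-=2 if z>128 else 1; robot.servo_line([*xy,z],40,rotation=r); f=fz()
            if f[2]>8: break
        print("off",np.round(o,2),"z",z,"F",f.round(1),S()["p"])
        if z<=129: return xy,p2
        z+=2
    return None
CEN={"p":(np.array([635.3,-11.4]),np.radians(30.6)),"q":(np.array([551.9,-268.7]),np.radians(23.0))}
E
python3 - <<'E'
from h import *
psi=np.radians(59); c,ph=locate([381,-228],psi,5,40,tag="b1"); pick(c,psi)
r=seat("p",5,psi,ph); print(r)
if r: grip(.75); print(S()); robot.servo_line([*r[0],240],200)
save(viewer.read_camera("side"),"b2"); print(S())
E
python3 -c "
import cv2,numpy as np
a,b=cv2.imread('pics/b1.png'),cv2.imread('pics/b2.png')[60:260,180:380];cv2.imwrite('pics/bb.png',np.hstack([cv2.resize(a,(400,400)),cv2.resize(b,(400,400))]))"
```

```text
located [ 379.9 -223.9] r 52.7 holes [104.2  33.7 176.2 -37.6] resid [-1.   0.6 -0.9  1.3] phase 33.1
picked {'t': 72.8, 'w': 0.451, 'F': [1.6, -0.3, -0.4], 'p': [380.3, -224.1, 31.1]}
{'t': 73.9, 'w': 0.45, 'F': [-0.9, 1.4, -4.4], 'p': [378.9, -223.6, 228.9]}
place psi 56.5
off [0 0 0] z 125 F [-3.2 -1.6 10.2] [635.5, -11.3, 126.1]
(array([635.3, -11.4]), np.float64(0.985829315708741))
{'t': 80.9, 'w': 0.748, 'F': [-0.1, -0.1, 0.8], 'p': [635.3, -11.4, 124.9]}
{'t': 81.7, 'w': 0.749, 'F': [0.6, 1.1, -1.1], 'p': [634.4, -11.8, 238.3]}
```

View pics/bb.png

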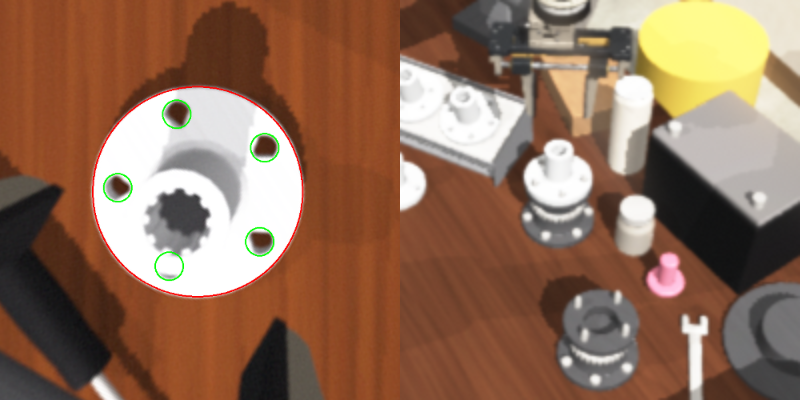

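Flange b dropped onto its five studs and seated at the right height. Now d onto hub q.

```bash
python3 - <<'E'
from h import *
psi=np.radians(114); c,ph=locate([429,191],psi,4,40); pick(c,psi)
r=seat("q",4,psi,ph); print(r)
if r: grip(.75); print(S()); robot.servo_line([*r[0],240],200)
robot.movep([480,-60,420],down(np.radians(90))); robot.hold(.3)
for cam in("scene","side"):
    im=viewer.read_camera(cam); save(im,"end_"+cam,(800,600))
    for n in ("flange_b_mid","flange_d_mid","hub_p_face","hub_q_face","flange_a_mid","flange_c_mid","flange_e_mid"): print(cam,n,find(n,cam)[:2])
print(S())
E
python3 -c "
import cv2,numpy as np
a=cv2.imread('pics/end_scene.png')[120:400,280:640];b=cv2.imread('pics/end_side.png')[100:420,160:520];cv2.imwrite('pics/end.png',np.hstack([cv2.resize(a,(400,400)),cv2.resize(b,(400,400))]))"
```

```text
located [431.7 192.4] r 52.6625 holes [ 134.5   45.4 -135.3] resid [-0.4  0.5 -0.2] phase 44.9
picked {'t': 85.2, 'w': 0.453, 'F': [0.1, -0.7, 0.9], 'p': [431.7, 192.4, 31.0]}
{'t': 86.4, 'w': 0.451, 'F': [1.5, 0.5, -4.4], 'p': [431.0, 191.8, 228.8]}
place psi 92.1
off [0 0 0] z 125 F [-2.9  1.2 10.2] [552.1, -268.7, 126.1]
(array([ 551.9, -268.7]), np.float64(1.6078682116040495))
{'t': 93.8, 'w': 0.746, 'F': [0.4, 0.0, -0.2], 'p': [551.9, -268.7, 124.9]}
scene flange_b_mid [(0.86, array([636., -17., 132.]))]
scene flange_d_mid [(0.58, array([ 555., -272.,  135.]))]
scene hub_p_face [(0.82, array([630., -15.,  94.]))]
scene hub_q_face [(0.74, array([ 548., -272.,   98.]))]
scene flange_a_mid [(0.87, array([584., 208.,  96.]))]
scene flange_c_mid [(0.93, array([466., 406., 104.]))]
scene flange_e_mid [(0.77, array([527., 304.,  98.]))]
side flange_b_mid [(0.55, array([634., -14., 129.]))]
side flange_d_mid [(0.73, array([ 551., -266.,  132.])), (0.31, array([ 659., -364.,   -1.]))]
side hub_p_face [(0.62, array([531., 309.,  60.])), (0.6, array([634., -10.,  94.]))]
side hub_q_face [(0.74, array([326., 296.,  -3.])), (0.68, array([ 548., -267.,   98.]))]
side flange_a_mid [(0.67, array([584., 210.,  96.]))]
side flange_c_mid []
side flange_e_mid [(0.79, array([523., 306.,  96.])), (0.64, array([810.,  47.,  -1.]))]
{'t': 96.7, 'w': 0.75, 'F': [0.7, -0.6, 0.0], 'p': [480.0, -60.0, 420.0]}
```

View pics/end.png

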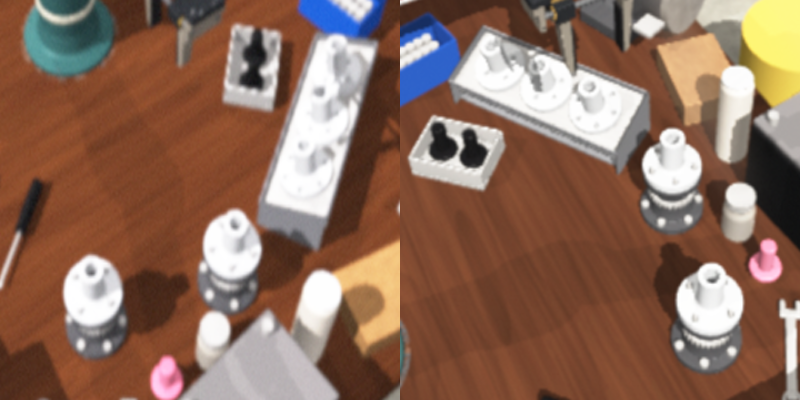

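Both hub flanges are seated with the studs through the holes, the three rejects lie flat on the shelf, and both plugs are in the tray.

```bash
python3 -c "
from cell import robot
print(robot.job_done())"
```

```text
the job is handed in; nothing more can be done
None
```

The job is handed in after about 97 s: flange b is seated on the five-stud hub and flange d on the four-stud hub, both black plugs are in the tray, and flanges a, c and e lie neck up on the stock rack; the hand-in call gave no verdict, so this rests on my final pictures and measurements.

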